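# Prime the bench greaser, seat the lid pair and lift the dust cover alone

### The arm

A 7-joint arm with a two-finger parallel gripper is mounted at the origin on the work surface. World frame = base frame: x ahead of the robot, y to its left, z up, the work surface at z = 0. Lengths are in m, angles in rad, forces in N, time in s.
With the tool pointing down it reaches from about 0.4 to 0.925 m from the base axis. Payload 4.1 kg.
Tool frame: the origin (TCP) lies between the finger pads; the fingertips stand 22 mm ahead of it and the grasp point (between the pads) lies 3 mm ahead of it (arm.tip_reach is the distance from the TCP to the fingertips, in m); x points along the fingers, y is the direction in which the jaws open and shut, and the axes are right-handed (so a half turn about x gives the same grasp; the last joint's range is limited). The gripper opens to 85 mm and grips with 20 to 120 N. Pads are 22 mm wide; open, the fingers measure 114 mm over their backs; the gripper's body (76 mm by 85 mm) begins 54 mm behind the grasp point. The pads swing forward as they close: fully open they stand 13 mm farther back than shut.
Start: joints at [-1.199, 0.398, 0.045, 1.537, -0.019, 1.207, -0.051], TCP at [0.295, 0.579, 0.253] pointing down, gripper open.
Joint ranges: [-2.82, 2.82], [-0.49, 2.23], [-1.37, 1.46], [0, 2.46], [-1.36, 4.5], [0.23, 2], [-2.94, 2.94]. Speed limits (rad/s): [2.57, 2.57, 3.14, 3.14, 3.14, 3.14, 3.14].

### API

Orientations are given as [roll, pitch, yaw] about the fixed x, y, z axes, in that order (R = Rz(yaw) Ry(pitch) Rx(roll)).
In Python, from workcell import arm gives the robot as it stands.
- The arm moves only by the tool step_arm, never from a script. Its argument "plan" is one flat list of numbers, 7 for each row, row after row: the turn, a rotation vector about the world's x, y, z in degrees, then the shift along the world's x, y, z in m, then the finger opening in m, from 0 to 0.0854. A call has 1 to 20 rows; each row shifts and turns the commanded pose from where the row before left it; what a row does not reach is not made up. A row lasts 1/8 s, in which the tool goes at most 62.5 mm and 10.7 degrees, less where a joint would pass 70% of its speed; a pose out of reach is approached as far as the arm can. A call with a gripper value outside its range is refused whole. The fingers move at their own pace and stop on an object; "newtons" is the grip in N (left out, the last holds). Time passes only in rows, so rows that do not move let the fingers close. It gives the time, the measured TCP pose, the force and the opening at its end, in the units of the state.
- arm.sense(): the state, without advancing time (a new reading comes with each control period).
- arm.camera(name): name is "scene" or "top" or "wrist"; returns the picture (420x560x3 uint8, red, green, blue); there is no depth.
- arm.get_calibration(name): a dict with "vertical_fov" (degrees; the focal length in pixels is half the picture's height over the tangent of half this angle, whatever the lens; pixels are square), "cx", "cy" (the principal point, pixels), "position" and "attitude" of the camera in the world; the wrist camera has in their place "T_tool_cam" (4x4, takes a point from camera to tool coordinates, whose origin is the TCP and whose axes are the tool frame's). Camera axes: x right, y up, looking along -z (the intrinsics and any distortion apply to the point x, -y, -z); pixel columns grow to the right and rows downward; lengths in m; the calibration is good to about 2 mm. The wrist camera is an equidistant fisheye: a pixel r from the principal point sees the ray r / f radians off the axis. A picture is of the moment at which its call begins: read the wrist's pose just before it. get_calibration takes no time and is no camera call.
- arm.finish_job(): hands the job in, once; it reports no verdict.
Trained networks look in the newest picture that a camera, given by its name, has taken for a name from the list of things; names that differ only in an ending like _2 or _b are one class to them, and where a whole thing is asked for, a point or a joint stands for the part that bears it (a point fixed in the world has none). Each returns a list of dicts, best first, with "conf" (0 to 1); they miss things now and then, are a little off and sometimes report something else, mostly with a low value. They report only what shows in the picture. A call takes as long as a camera call. They do not tell look-alikes from the thing itself.
- arm.search_frame(camera, target): "location" ([column, row] as shares, 0 to 1, of the picture: columns of its width, rows of its height, amid what is visible of it).
- arm.mark_of(camera, target): "location" ([column, row] as shares, 0 to 1, of the picture: columns of its width, rows of its height: a listed point, or the origin of a listed thing).
The state is a dict: "time_s": time; "joints": joint angles; "joint_vel": joint speeds; "tau": joint torques, N m; "tool_pos": TCP position; "tool_rot": TCP orientation; "ft_force": force on the tool from outside, world axes, zero at the start; "torque": the same for the moment, N m; "gripper_width": finger opening in m.
Only numpy, scipy, OpenCV 4.12 (cv2) and the standard library are available. Lean on these libraries where they do the work, as an engineer would, in place of code of your own. Each camera call takes 0.05 s, during which the arm holds its last target.

### The job

Prime the bench greaser: pull its sprung lever through the full stroke towards the spout side, ease it slowly back home without letting it snap, and let go. Then carry the nested lid pair from the drip tray by the inner lid's stem, the dust cover riding on it, and lower it until the inner lid is fully seated in the greaser's tin; let go of the stem, take the dust cover by its collar and lift it off alone, leaving the inner lid seated. Finish while still holding the dust cover level in the gripper, wholly above the top of the stem; leave the other things in the tray where they are.

Things in the scene. Friction and masses are not known exactly. Their poses are not given: they have to be found in the camera images.
- greaser: Bench greaser fixed to the shelf on the robot's left or right: dark steel base plate 150 (x) x 315 (y) x 6 mm, an open grey tin at its -y end, a short grey pump with the lever at its +y end. Origin: centre of the plate's underside; z up. The pump's brass spout points along -x, towards the robot's side (yaw up to about 0.3 rad).
- tin_mouth (a point): Centre of the tin's open mouth, at rim height (91 mm above the shelf); axes as the greaser's. Tin: 114 mm outer, 106 mm inner diameter; 10 mm below the rim a ledge runs round inside (opening 75 mm) on which the inner lid rests. The tin's axis is 170 mm from the lever's plane.
- lever_pivot (a point): Centre of the lever's hinge, 74 mm above the shelf; the hinge axis is the greaser's y axis.
- lever_grip (a point): Grasp point on the lever's black round handle, 20 mm diameter, which sticks out along the greaser's +y (away from the tin) for 70 mm from the end of the 10 mm steel rod; this point is on its axis, 40 mm from the rod, 130 mm from the hinge axis, and moves with the lever. At home the lever leans 0.35 rad from vertical to +x (point 196 mm above the shelf), at the end 0.5 rad to -x.
- lever (a joint): Lever angle in rad: 0 = home (stop, where the spring holds it), growing as the handle is pulled to the greaser's -x, end stop 0.85; 0.75 counts as the full stroke. Spring and damper need about 2 N at the handle at home, 7 N at the end. Let go at the end it snaps back at about 5 rad/s; ease it back at 1 rad/s or less (0.13 m/s at the handle).
- stem (a point): Middle of the bare part of the inner lid's upright round stem, 20 mm diameter; z is the stem's axis. 59 mm above the lid's underside, 15 mm below the stem's top, 15 mm above the top of the dust cover's collar when nested. With the inner lid seated on the tin's ledge this point is 49 mm above the rim. Lifting the stem lifts both lids.
- collar (a point): Centre of the dust cover's upright round collar (44 mm outer, 32 mm inner diameter, 26 mm high), half-way up; z is its axis. 13 mm above the disc's upper face, 25 mm above the skirt's lower edge. The inner lid's stem stands through the collar, 30 mm above its top. Nested, this point is 28 mm below stem.
- tray: Orange plastic drip tray fixed to the shelf, 330 (x) x 330 (y) x 22 mm high, walls and floor 4 mm. Origin: centre of its underside. The lid pair stands in its middle or a little nearer the robot.
- jar: Clear glass jar with clamp lid, 72 mm diameter, 106 mm high, at the tray's far (+x) side. Bystander. Origin: centre of its underside.
- mug: White ceramic mug, 76 mm diameter, 88 mm high, handle at its +y, at the tray's far side. Bystander. Origin: centre of its underside.
- pump_can: Dark steel pump oil can with slanting brass nozzle, 70 mm diameter, 138 mm high, at the tray's far side. Bystander. Origin: centre of its underside.
- spanner: Steel spanner 160 mm long lying along the tray's near side. Bystander. Origin: on its underside.
- inner_lid: Inner lid, aluminium, 250 g: disc 94 mm diameter, 6 mm thick, on it a step 64 mm wide up to 14 mm, a boss 28 mm wide up to 20 mm, then the stem up to 74 mm. Origin: centre of the disc's underside; z up the stem. It lies flat in the tray at the start.
- outer_lid: Dust cover (outer lid), steel, 250 g: disc 138 mm diameter, 4 mm thick, with a skirt 8 mm down round its edge (inner diameter 130 mm, loose over the tin) and the collar round its central hole. Origin: centre of the disc's underside, 17 mm below collar. At the start it lies loose on the inner lid's step.
Not all that is in view belongs to the job. Of the things like the outer_lid, leave any that is orange; of the rest the smaller one is meant.

How it is judged:
By the outcome, as a careful person would: the job done as asked, in the order asked, and still so for the second after the job is handed in, while the arm keeps its last pose, push and grip.
It also fails if it takes over 72 s, if anything falls off the work surface, if the arm or the gripper's body presses on something with over 40 N, if the wrist force passes 120 N, or if a joint passes its speed limit or range.

## Working session

There is one attempt and no reset: what is moved stays moved. The work goes in short steps, Python scripts to look and compute and a tool call to move; the robot and the scene stay as the last step left them, time stands still between calls to the robot, and variables do not carry over. Pictures are saved under pics/ and viewed, and the job is handed in when it is done.

Besides the shell and the picture viewer there is one more tool, called after "Emit:" as a command line: name --argument value ..., lists and objects as JSON in quotes. step_arm: Moves the arm, as the interface text tells. Its arguments: {"type":"object","properties":{"plan":{"type":"array","items":{"type":"number"}},"newtons":{"type":"number"}},"required":["plan"]}

```bash
ls; mkdir -p pics; python3 - <<'E'
from workcell import arm
import cv2
s=arm.sense(); print(s)
for n in ["scene","top","wrist"]:
    im=arm.camera(n); cv2.imwrite(f"pics/{n}0.png",im[:,:,::-1]); print(n,arm.get_calibration(n))
E
```

```text
pics
{'time_s': 0.0, 'joints': array([-1.19899786,  0.3991954 ,  0.04501228,  1.53789497, -0.01872212,
        1.20689214, -0.0506852 ]), 'joint_vel': array([ 0.00223703, -0.00024025,  0.00014508, -0.00048665,  0.00103298,
       -0.00053416,  0.00176939]), 'tau': array([ 2.44642897e-04, -4.75114453e+01,  1.36446599e+00, -2.54231769e+01,
        1.14085394e-02,  9.22451669e-03,  3.23377186e-06]), 'tool_pos': array([0.29452893, 0.57877135, 0.25225412]), 'tool_rot': array([-1.51633953,  1.56882785, -1.98699937]), 'ft_force': array([ 0.17585892,  0.68083467, -0.10833521]), 'torque': array([-0.02615154,  0.03200473,  0.01520783]), 'gripper_width': 0.08555854378670105}
scene {'vertical_fov': 46.17445800560846, 'cx': 280.9439736854358, 'cy': 205.38903973039424, 'position': array([ 1.1249498 , -0.71928173,  0.85117165]), 'attitude': array([0.90857593, 0.00453663, 0.76699174])}
top {'vertical_fov': 42.13623234780194, 'cx': 282.54042247059186, 'cy': 205.29928304834425, 'position': array([ 0.23643231, -0.07681961,  1.64900339]), 'attitude': array([ 0.17314116,  0.01539412, -1.59881756])}
wrist {'vertical_fov': 65.70646984690485, 'cx': 274.9305384679385, 'cy': 210.22675650752134, 'T_tool_cam': array([[-3.96142257e-05,  2.65578897e-01, -9.64089129e-01,
        -1.21194152e-01],
       [ 9.99999991e-01, -1.11329308e-04, -7.17578262e-05,
         1.65227012e-03],
       [-1.26388740e-04, -9.64089123e-01, -2.65578890e-01,
        -6.75270588e-02],
       [ 0.00000000e+00,  0.00000000e+00,  0.00000000e+00,
         1.00000000e+00]])}
```

View pics/scene0.png

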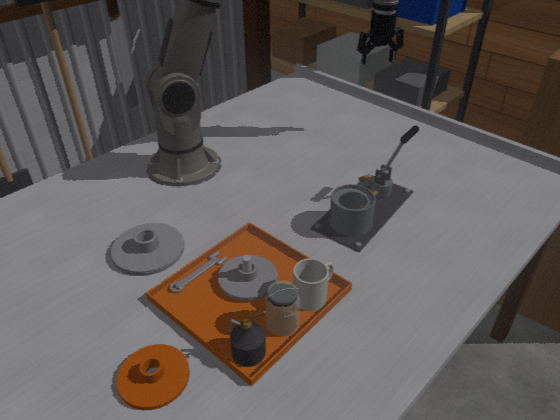

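View pics/top0.png

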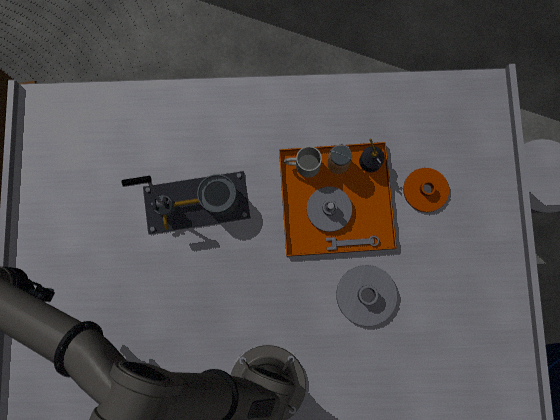

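View pics/wrist0.png

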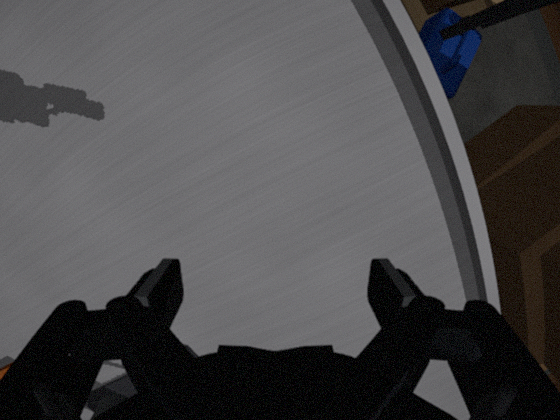

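The pictures show the greaser on the left: tin at top-cam (216,195), lever handle at (136,181). The lid pair is in the tray at (331,209). The larger grey cover at (368,296) and the orange one are decoys. Next I triangulate.

```bash
cat > h.py <<'E'
import numpy as np, cv2
from scipy.spatial.transform import Rotation as R
from workcell import arm
def campose(n,s=None):
    c=arm.get_calibration(n)
    if n=="wrist":
        s=s or arm.sense()
        T=np.eye(4);T[:3,:3]=R.from_euler('xyz',s['tool_rot']).as_matrix();T[:3,3]=s['tool_pos']
        T=T@c['T_tool_cam']; return c,T[:3,:3],T[:3,3]
    return c,R.from_euler('xyz',c['attitude']).as_matrix(),np.array(c['position'])
def ray(n,px,s=None):
    c,M,p=campose(n,s); f=210/np.tan(np.radians(c['vertical_fov']/2))
    u=(px[0]-c['cx'])/f; v=(px[1]-c['cy'])/f
    if n=="wrist":
        r=np.hypot(u,v); k=np.sin(r)/r if r>1e-9 else 1
        d=np.array([u*k,-v*k,-np.cos(r)])
    else: d=np.array([u,-v,-1.])
    d/=np.linalg.norm(d); return p,M@d
def proj(n,X,s=None):
    c,M,p=campose(n,s); f=210/np.tan(np.radians(c['vertical_fov']/2))
    q=M.T@(np.array(X)-p)
    if n=="wrist":
        t=np.arctan2(np.hypot(q[0],q[1]),-q[2]); k=t/np.hypot(q[0],q[1])
        return np.array([c['cx']+f*k*q[0],c['cy']-f*k*q[1]])
    return np.array([c['cx']+f*q[0]/-q[2],c['cy']-f*q[1]/-q[2]])
def tri(obs):
    A=np.zeros((3,3));b=np.zeros(3)
    for n,px in obs:
        p,d=ray(n,px);Q=np.eye(3)-np.outer(d,d);A+=Q;b+=Q@p
    return np.linalg.solve(A,b)
def atz(n,px,z,s=None):
    p,d=ray(n,px,s); return p+d*(z-p[2])/d[2]
def marks(n,t,k=3,thr=.3):
    return [(np.array(m['location'])*[560,420],round(m['conf'],2)) for m in arm.mark_of(n,t)[:k] if m['conf']>thr]
E
python3 - <<'E'
from h import *
np.set_printoptions(precision=4,suppress=True)
zs=dict(tin_mouth=.091,lever_pivot=.074,lever_grip=.196,greaser=0,tray=0)
for t in ["tin_mouth","lever_pivot","lever_grip","greaser","tray","stem","collar","outer_lid","inner_lid"]:
    o=[]
    for n in ["top","scene"]:
        m=marks(n,t); print(t,n,m)
        if m:o.append((n,m[0][0]))
        if m and t in zs: print("   atz",atz(n,m[0][0],zs[t]))
    if len(o)==2:
        X=tri(o);print("  tri",X,[proj(n,X)-p for n,p in o])
E
```

```text
tin_mouth top [(array([216.216, 193.998]), 0.61)]
   atz [0.5489 0.132  0.091 ]
tin_mouth scene [(array([350.896, 197.988]), 0.88), (array([412.776, 135.492]), 0.41)]
   atz [0.554  0.1258 0.091 ]
  tri [0.5498 0.1326 0.0852] [array([0.0867, 0.086 ]), array([ 0.137 , -0.0263])]
lever_pivot top [(array([160.496, 205.884]), 0.75)]
   atz [0.5218 0.2988 0.074 ]
lever_pivot scene [(array([378.784, 172.2  ]), 0.64)]
   atz [0.5243 0.2942 0.074 ]
  tri [0.5219 0.2992 0.0706] [array([0.1423, 0.1496]), array([ 0.2133, -0.0466])]
lever_grip top [(array([130.816, 181.188]), 0.65)]
   atz [0.5709 0.352  0.196 ]
lever_grip scene [(array([247.52 , 274.512]), 0.65), (array([411.992, 132.594]), 0.62), (array([376.208, 172.704]), 0.45)]
   atz [ 0.6383 -0.307   0.196 ]
  tri [ 0.5079  0.1298 -0.0019] [array([90.3217, 31.7125]), array([ 87.9699, -57.0051])]
greaser top [(array([196.616, 201.306]), 0.58)]
   atz [0.5461 0.2049 0.    ]
greaser scene [(array([361.312, 210.882]), 0.55)]
   atz [0.5427 0.1997 0.    ]
  tri [ 0.544   0.2029 -0.0004] [array([0.6784, 0.6779]), array([ 1.0535, -0.206 ])]
tray
[... 517 characters left out ...]
294.084]), 0.7)]
collar scene [(array([249.2  , 270.816]), 0.71), (array([146.608, 238.014]), 0.63)]
  tri [ 0.5121 -0.1989  0.0366] [array([-0.9561, -0.6964]), array([-1.5306,  0.2062])]
outer_lid top [(array([425.824, 190.218]), 0.87), (array([365.008, 293.118]), 0.85), (array([329.784, 209.412]), 0.82)]
outer_lid scene [(array([155.176, 374.682]), 0.98), (array([246.624, 277.998]), 0.64), (array([145.88 , 247.506]), 0.59)]
  tri [ 0.5601 -0.4967  0.0039] [array([-1.1553, -0.5762]), array([-2.0488,  0.3147])]
inner_lid top [(array([327.992, 203.91 ]), 0.5)]
inner_lid scene [(array([246.4 , 281.82]), 0.49)]
  tri [ 0.5197 -0.2032  0.0111] [array([1.6807, 1.1865]), array([ 2.6815, -0.4032])]
```

```bash
python3 - <<'E'
import cv2,numpy as np
a=cv2.imread("pics/top0.png");b=cv2.imread("pics/scene0.png")
c=np.clip(cv2.resize(a[160:250,110:270],None,fx=5,fy=5,interpolation=cv2.INTER_CUBIC)*1.6,0,255).astype('uint8')
cv2.imwrite("pics/c1.png",c)
c=np.clip(cv2.resize(b[110:260,300:440],None,fx=4,fy=4,interpolation=cv2.INTER_CUBIC)*1.3,0,255).astype('uint8')
cv2.imwrite("pics/c2.png",c)
E
```

```text
(no output)
```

View pics/c1.png

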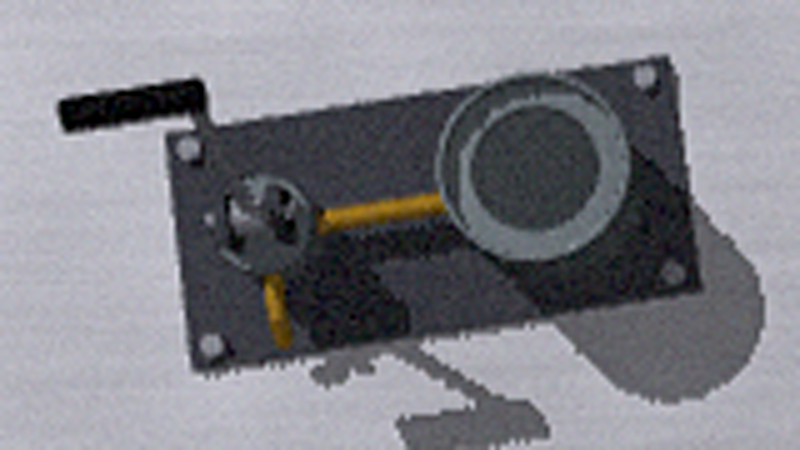

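View pics/c2.png

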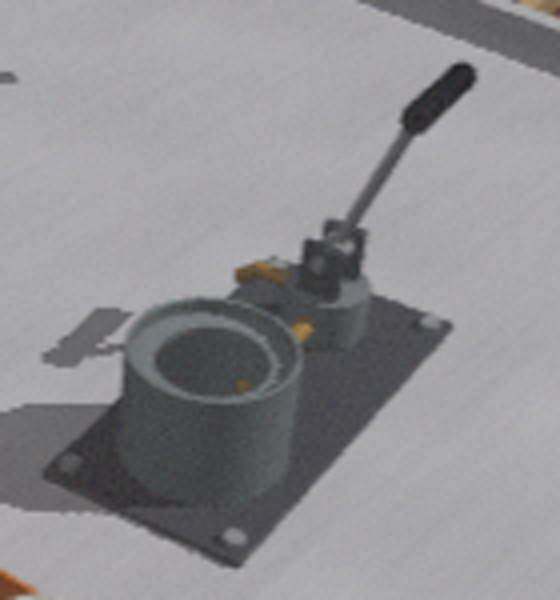

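```bash
python3 - <<'E'
from h import *
np.set_printoptions(precision=4,suppress=True)
t=lambda x,y:(110+x/5,160+y/5); s=lambda x,y:(300+x/4,110+y/4)
P={k:atz("top",t(*v),.006) for k,v in dict(A=(166,133),B=(667,57),C=(700,290),D=(193,372)).items()}
Q={k:atz("scene",s(*v),.006) for k,v in dict(B=(237,563),C=(45,471),A=(451,325)).items()}
print(P,Q)
for X in (P,Q):
    d=X['A']-X['B'];print("yaw AB",np.arctan2(-d[0],d[1]),np.linalg.norm(d))
    d=X['B']-X['C'];print("yaw BC",np.arctan2(d[1],d[0]),np.linalg.norm(d))
d=P['D']-P['C'];print("yaw DC",np.arctan2(-d[0],d[1]))
print("center",sum(P.values())/4,(Q['A']+Q['C'])/2)
print("tin",atz("top",t(533,167),.091),atz("scene",s(212,352),.091),tri([("top",t(533,167)),("scene",s(212,352))]))
for k,a,b in (("tip",(63,114),(464,74)),("base",(203,97),(414,124)),("mid",(131,106),None)):
    print(k,atz("top",t(*a),.196),atz("scene",s(*b),.196) if b else '', tri([("top",t(*a)),("scene",s(*b))]) if b else '')
E
```

```text
{'A': array([0.5963, 0.3693, 0.006 ]), 'B': array([0.6347, 0.0586, 0.006 ]), 'C': array([0.4881, 0.0407, 0.006 ]), 'D': array([0.4471, 0.3504, 0.006 ])} {'B': array([0.6389, 0.0608, 0.006 ]), 'C': array([0.4943, 0.0446, 0.006 ]), 'A': array([0.5997, 0.3693, 0.006 ])}
yaw AB 0.12292949074023345 0.3130658605888322
yaw BC 0.12132888177647956 0.14762151603284465
yaw AB 0.12643202998324388 0.31094416422777144
yaw BC 0.11123077309685087 0.14551702562195232
yaw DC 0.13190527853016001
center [0.5415 0.2048 0.006 ] [0.547  0.2069 0.006 ]
tin [0.5507 0.1309 0.091 ] [0.5579 0.1295 0.091 ] [0.5532 0.133  0.0861]
tip [0.5671 0.3745 0.196 ] [0.5693 0.3779 0.196 ] [0.5685 0.3758 0.196 ]
base [0.5742 0.2977 0.196 ] [0.5813 0.2984 0.196 ] [0.5772 0.3005 0.1927]
mid [0.5704 0.3372 0.196 ]
```

```bash
cat >> h.py <<'E'
def tool(): 
    s=arm.sense(); return R.from_euler('xyz',s['tool_rot']),s['tool_pos'],s
def turn_to(ydir):
    "rotvec(deg) for tool pointing down, tool y along +-ydir"
    r,p,s=tool(); out=[]
    for sg in (1,-1):
        x=np.array([0,0,-1.]);y=sg*np.array([ydir[0],ydir[1],0]);y/=np.linalg.norm(y);z=np.cross(x,y)
        out.append(np.degrees((R.from_matrix(np.c_[x,y,z])*r.inv()).as_rotvec()).round(2))
    return out
E
python3 - <<'E'
from h import *
r,p,s=tool(); print(r.as_matrix().round(3)); print(turn_to([np.cos(.124),np.sin(.124)]))
print(np.array([.572,.343,.27])-p)
E
```

```text
[[ 0.     0.454  0.891]
 [ 0.     0.891 -0.454]
 [-1.     0.     0.   ]]
[array([-0.000e+00,  1.000e-02, -5.593e+01]), array([-1.0000e-02, -1.0000e-02,  1.2407e+02])]
[ 0.27717487 -0.23633688  0.01662547]
```

Emit:
step_arm --plan '[0, 0, -7, 0.035, -0.0295, 0.002, 0.05, 0, 0, -7, 0.035, -0.0295, 0.002, 0.05, 0, 0, -7, 0.035, -0.0295, 0.002, 0.05, 0, 0, -7, 0.035, -0.0295, 0.002, 0.05, 0, 0, -7, 0.035, -0.0295, 0.002, 0.05, 0, 0, -7, 0.035, -0.0295, 0.002, 0.05, 0, 0, -7, 0.035, -0.0295, 0.002, 0.05, 0, 0, -7, 0.032, -0.0295, 0.002, 0.05, 0, 0, 0, 0, 0, 0, 0.05]' --newtons 30

```text
time_s: 2.17
tool_pos: [0.5753, 0.3383, 0.2697]
tool_rot: [0.681, 1.567, -0.776]
ft_force: [-0.3, 0.5, -0.4]
gripper_width: 0.0503
```

```bash
python3 - <<'E'
from h import *
np.set_printoptions(precision=4,suppress=True)
r,p,s=tool();print(s['time_s'],p,s['joints'],s['gripper_width'],turn_to([np.cos(.124),np.sin(.124)]))
im=arm.camera("wrist");cv2.imwrite("pics/w1.png",im[:,:,::-1])
m=marks("wrist","lever_grip");print(m,[atz("wrist",q[0],.196,s) for q in m])
m=marks("wrist","tin_mouth");print(m,[atz("wrist",q[0],.091,s) for q in m])
for X in ([.572,.343,.196],[.577,.305,.196],[.5677,.3745,.196]): print(proj("wrist",X,s))
E
```

```text
2.175 [0.5753 0.3383 0.2697] [-0.8455  0.4386  0.3526  1.4769 -0.1511  1.2524 -0.3619] 0.05028250043347657 [array([0.15, 0.16, 0.54]), array([   0.25,   -0.24, -179.46])]
[(array([269.416, 217.812]), 0.94)] [array([0.5716, 0.3479, 0.196 ])]
[(array([236.376, 357.504]), 0.67)] [array([0.5532, 0.1373, 0.091 ])]
[269.2172 225.2352]
[270.4932 279.3007]
[267.8836 175.2904]
```

View pics/w1.png

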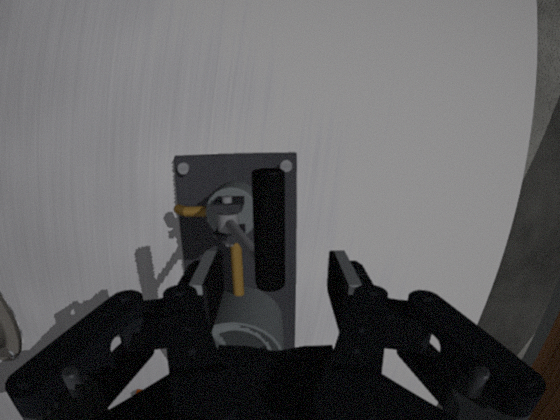

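Emit:
step_arm --plan '[0, 0, 0.5, -0.0037, 0.0075, 0, 0.05, 0, 0, 0, 0, 0, -0.025, 0.05, 0, 0, 0, 0, 0, -0.025, 0.05, 0, 0, 0, 0, 0, -0.0205, 0.05, 0, 0, 0, 0, 0, 0, 0.05, 0, 0, 0, 0, 0, 0, 0.01, 0, 0, 0, 0, 0, 0, 0.01, 0, 0, 0, 0, 0, 0, 0.01, 0, 0, 0, 0, 0, 0, 0.01]' --newtons 30

```text
time_s: 3.45
tool_pos: [0.5693, 0.3518, 0.2004]
tool_rot: [2.092, 1.566, 0.653]
ft_force: [2.9, 2.7, 3.4]
gripper_width: 0.0188
```

```bash
python3 - <<'E'
from h import *
np.set_printoptions(precision=4,suppress=True)
r,p,s=tool();print(s['time_s'],p,s['ft_force'],s['joints'],s['gripper_width'],turn_to([np.cos(.124),np.sin(.124)]))
im=arm.camera("wrist");cv2.imwrite("pics/w2.png",im[:,:,::-1])
E
```

```text
3.45 [0.5693 0.3518 0.2004] [2.8953 2.7228 3.3525] [-0.8504  0.4899  0.3298  1.5563 -0.1706  1.1194 -0.3513] 0.018822880217594137 [array([-0.15,  0.2 , -0.43]), array([ -0.31,  -0.23, 179.57])]
```

View pics/w2.png

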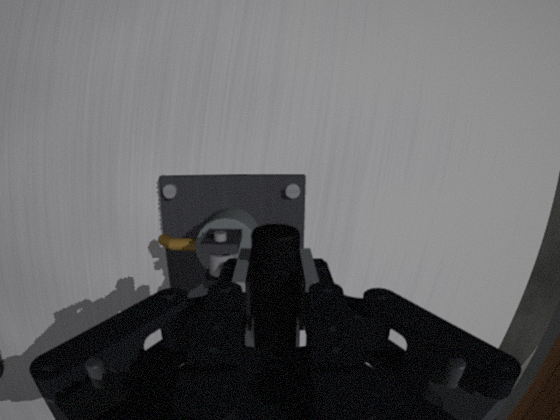

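```bash
python3 - <<'E'
import numpy as np
th=np.linspace(0,.87,17);u=.13*(np.sin(.35-th));z=.13*np.cos(.35-th)
for a,b in zip(np.diff(u),np.diff(z)): print(round(a*.9923,4),round(a*.1237,4),round(b,4))
E
```

```text
-0.0067 -0.0008 0.0022
-0.0068 -0.0008 0.0019
-0.0069 -0.0009 0.0015
-0.0069 -0.0009 0.0011
-0.007 -0.0009 0.0007
-0.007 -0.0009 0.0004
-0.007 -0.0009 -0.0
-0.007 -0.0009 -0.0004
-0.007 -0.0009 -0.0008
-0.0069 -0.0009 -0.0012
-0.0068 -0.0009 -0.0015
-0.0067 -0.0008 -0.0019
-0.0066 -0.0008 -0.0023
-0.0065 -0.0008 -0.0026
-0.0064 -0.0008 -0.003
-0.0062 -0.0008 -0.0033
```

Emit:
step_arm --plan '[0, 0, 0, -0.0067, -0.0008, 0.0022, 0.01, 0, 0, 0, -0.0068, -0.0008, 0.0019, 0.01, 0, 0, 0, -0.0069, -0.0009, 0.0015, 0.01, 0, 0, 0, -0.0069, -0.0009, 0.0011, 0.01, 0, 0, 0, -0.007, -0.0009, 0.0007, 0.01, 0, 0, 0, -0.007, -0.0009, 0.0004, 0.01, 0, 0, 0, -0.007, -0.0009, 0, 0.01, 0, 0, 0, -0.007, -0.0009, -0.0004, 0.01, 0, 0, 0, -0.007, -0.0009, -0.0008, 0.01, 0, 0, 0, -0.0069, -0.0009, -0.0012, 0.01, 0, 0, 0, -0.0068, -0.0009, -0.0015, 0.01, 0, 0, 0, -0.0067, -0.0008, -0.0019, 0.01, 0, 0, 0, -0.0066, -0.0008, -0.0023, 0.01]'

```text
time_s: 5.12
tool_pos: [0.4834, 0.3407, 0.2014]
tool_rot: [1.877, 1.558, 0.437]
ft_force: [6.3, 2.8, 9.4]
gripper_width: 0.0187
```

```bash
python3 - <<'E'
from h import *
r,p,s=tool();print(p,s['ft_force'],s['gripper_width'])
E
```

```text
[0.48341193 0.34066375 0.20141948] [6.25109341 2.82701622 9.42922439] 0.018688241765582685
```

Emit:
step_arm --plan '[0, 0, 0, -0.0065, -0.0008, -0.0026, 0.01, 0, 0, 0, -0.0064, -0.0008, -0.003, 0.01, 0, 0, 0, -0.0055, -0.0007, -0.0033, 0.01, 0, 0, 0, 0, 0, 0, 0.01, 0, 0, 0, 0, 0, 0, 0.01]'

```text
time_s: 5.75
tool_pos: [0.465, 0.3383, 0.1927]
tool_rot: [1.886, 1.559, 0.446]
ft_force: [6.4, 2.3, 6.3]
gripper_width: 0.019
```

```bash
python3 - <<'E'
from h import *
r,p,s=tool();print(s['time_s'],p,s['ft_force'],s['gripper_width'])
im=arm.camera("wrist");cv2.imwrite("pics/w3.png",im[:,:,::-1])
im=arm.camera("scene");cv2.imwrite("pics/s3.png",cv2.resize(im[80:280,280:480,::-1],None,fx=3,fy=3))
print([ (n,proj("scene",X)) for n,X in (("e",[.533+.13*np.sin(-.5),.345,.188]),)])
E
```

```text
5.75 [0.46497915 0.33829081 0.19268574] [6.36223154 2.32283945 6.29692709] 0.01899955619896901
[('e', array([378.25940496, 123.25398166]))]
```

View pics/s3.png

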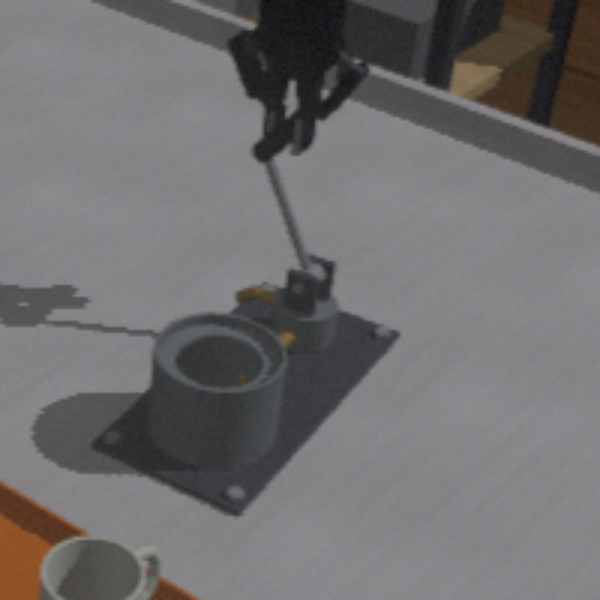

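View pics/w3.png

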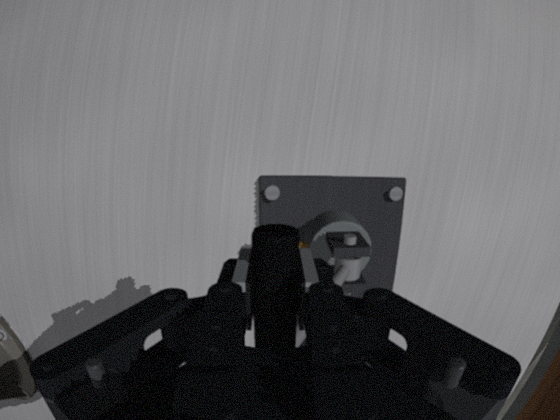

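Emit:
step_arm --plan '[0, 0, 0, -0.004, -0.0005, -0.0025, 0.01, 0, 0, 0, 0, 0, 0, 0.01]'

```text
time_s: 6.1
tool_pos: [0.4632, 0.3381, 0.1916]
tool_rot: [1.873, 1.554, 0.432]
ft_force: [9.8, 2.4, 10.1]
gripper_width: 0.019
```

```bash
python3 - <<'E'
import numpy as np
th=np.linspace(.88,-.03,21);u=.13*(np.sin(.35-th));z=.13*np.cos(.35-th)
print([[0,0,0,round(a*.9923,4),round(a*.1237,4),round(b,4),.01] for a,b in zip(np.diff(u),np.diff(z))],sum(np.diff(u))*.9923)
E
```

```text
[[0, 0, 0, np.float64(0.0051), np.float64(0.0006), np.float64(0.0029), 0.01], [0, 0, 0, np.float64(0.0053), np.float64(0.0007), np.float64(0.0026), 0.01], [0, 0, 0, np.float64(0.0054), np.float64(0.0007), np.float64(0.0024), 0.01], [0, 0, 0, np.float64(0.0055), np.float64(0.0007), np.float64(0.0021), 0.01], [0, 0, 0, np.float64(0.0056), np.float64(0.0007), np.float64(0.0019), 0.01], [0, 0, 0, np.float64(0.0056), np.float64(0.0007), np.float64(0.0016), 0.01], [0, 0, 0, np.float64(0.0057), np.float64(0.0007), np.float64(0.0014), 0.01], [0, 0, 0, np.float64(0.0058), np.float64(0.0007), np.float64(0.0011), 0.01], [0, 0, 0, np.float64(0.0058), np.float64(0.0007), np.float64(0.0008), 0.01], [0, 0, 0, np.float64(0.0058), np.float64(0.0007), np.float64(0.0006), 0.01], [0, 0, 0, np.float64(0.0059), np.float64(0.0007), np.float64(0.0003), 0.01], [0, 0, 0, np.float64(0.0059), np.float64(0.0007), np.float64(0.0), 0.01], [0, 0, 0, np.float64(0.0059), np.float64(0.0007), np.float64(-0.0002), 0.01], [0, 0, 0, np.float64(0.0058), np.float64(0.0007), np.float64(-0.0005), 0.01], [0, 0, 0, np.float64(0.0058), np.float64(0.0007), np.float64(-0.0008), 0.01], [0, 0, 0, np.float64(0.0058), np.float64(0.0007), np.float64(-0.001), 0.01], [0, 0, 0, np.float64(0.0057), np.float64(0.0007), np.float64(-0.0013), 0.01], [0, 0, 0, np.float64(0.0057), np.float64(0.0007), np.float64(-0.0016), 0.01], [0, 0, 0, np.float64(0.0056), np.float64(0.0007), np.float64(-0.0018), 0.01], [0, 0, 0, np.float64(0.0055), np.float64(0.0007), np.float64(-0.0021), 0.01]] 0.11306166511588939
```

Emit:
step_arm --plan '[0, 0, 0, 0.0051, 0.0006, 0.0029, 0.01, 0, 0, 0, 0.0053, 0.0007, 0.0026, 0.01, 0, 0, 0, 0.0054, 0.0007, 0.0024, 0.01, 0, 0, 0, 0.0055, 0.0007, 0.0021, 0.01, 0, 0, 0, 0.0056, 0.0007, 0.0019, 0.01, 0, 0, 0, 0.0056, 0.0007, 0.0016, 0.01, 0, 0, 0, 0.0057, 0.0007, 0.0014, 0.01, 0, 0, 0, 0.0058, 0.0007, 0.0011, 0.01, 0, 0, 0, 0.0058, 0.0007, 0.0008, 0.01, 0, 0, 0, 0.0058, 0.0007, 0.0006, 0.01, 0, 0, 0, 0.0059, 0.0007, 0.0003, 0.01, 0, 0, 0, 0.0059, 0.0007, 0, 0.01, 0, 0, 0, 0.0059, 0.0007, -0.0002, 0.01, 0, 0, 0, 0.0058, 0.0007, -0.0005, 0.01, 0, 0, 0, 0.0058, 0.0007, -0.0008, 0.01, 0, 0, 0, 0.0058, 0.0007, -0.001, 0.01, 0, 0, 0, 0.0057, 0.0007, -0.0013, 0.01, 0, 0, 0, 0.0057, 0.0007, -0.0016, 0.01, 0, 0, 0, 0.0056, 0.0007, -0.0018, 0.01, 0, 0, 0, 0.0055, 0.0007, -0.0021, 0.01]'

```text
time_s: 8.6
tool_pos: [0.569, 0.351, 0.1951]
tool_rot: [-1.673, 1.569, -3.111]
ft_force: [-2.5, 5.4, -2.1]
gripper_width: 0.0187
```

Emit:
step_arm --plan '[0, 0, 0, 0.002, 0, 0, 0.01, 0, 0, 0, 0, 0, 0, 0.01, 0, 0, 0, 0, 0, 0, 0.01]'

```text
time_s: 8.98
tool_pos: [0.57, 0.3511, 0.1947]
tool_rot: [-1.573, 1.567, -3.012]
ft_force: [-2.5, 5.4, 0.8]
gripper_width: 0.0193
```

Emit:
step_arm --plan '[0, 0, 0, 0, 0, 0, 0.05, 0, 0, 0, 0, 0, 0, 0.05, 0, 0, 0, 0, 0, 0, 0.05, 0, 0, 0, 0, 0, 0.03, 0.05, 0, 0, 0, 0, 0, 0.04, 0.05, 0, 0, 0, -0.004, -0.04, 0.01, 0.05, 0, 0, 0, -0.005, -0.05, 0, 0.05, 0, 0, 0, -0.005, -0.05, 0, 0.05, 0, 0, 0, -0.005, -0.05, 0, 0.05, 0, 0, 0, -0.005, -0.05, 0, 0.05, 0, 0, 0, -0.005, -0.05, 0, 0.05, 0, 0, 0, -0.005, -0.05, 0, 0.05, 0, 0, 0, -0.005, -0.05, 0, 0.05, 0, 0, 0, -0.005, -0.05, 0, 0.05, 0, 0, 0, -0.005, -0.05, -0.02, 0.05, 0, 0, 0, -0.005, -0.04, -0.03, 0.05, 0, 0, 0, -0.004, -0.025, -0.03, 0.05, 0, 0, 0, 0, 0, 0, 0.05, 0, 0, 0, 0, 0, 0, 0.05]'

```text
time_s: 11.35
tool_pos: [0.5144, -0.2037, 0.1964]
tool_rot: [1.622, 1.569, 0.184]
ft_force: [-0.7, 1.1, 0.8]
gripper_width: 0.05
```

```bash
python3 - <<'E'
from h import *
np.set_printoptions(precision=4,suppress=True)
r,p,s=tool();print(s['time_s'],p,s['joints'],turn_to([np.cos(.124),np.sin(.124)]))
im=arm.camera("wrist");cv2.imwrite("pics/w4.png",im[:,:,::-1])
im=arm.camera("top");cv2.imwrite("pics/t4.png",im[:,:,::-1])
im=arm.camera("scene");cv2.imwrite("pics/s4.png",im[:,:,::-1])
for t,z in (("stem",.063),("collar",.035),("outer_lid",.018),("mug",0),("jar",0),("pump_can",0)):
  m=marks("wrist",t);print(t,m,[atz("wrist",q[0],z,s) for q in m])
print(proj("wrist",[.512,-.206,.078],s))
E
```

```text
11.35 [ 0.5144 -0.2037  0.1964] [-0.1857  0.3239  0.5971  1.8502 -0.2112  1.0294  0.6289] [array([-0.01,  0.08, -0.47]), array([ -0.12,  -0.02, 179.53])]
stem [(array([263.424, 199.206]), 0.75)] [array([ 0.5051, -0.1971,  0.063 ])]
collar [(array([269.584, 194.292]), 0.69), (array([ 37.016, 252.084]), 0.61)] [array([ 0.5099, -0.1986,  0.035 ]), array([ 0.2488, -0.2991,  0.035 ])]
outer_lid [(array([ 44.576, 245.112]), 0.82), (array([268.184, 189.   ]), 0.77)] [array([ 0.2483, -0.2968,  0.018 ]), array([ 0.5082, -0.1975,  0.018 ])]
mug [(array([412.608, 149.604]), 0.94)] [array([ 0.6506, -0.1388,  0.    ])]
jar [(array([399.28, 235.41]), 0.56)] [array([ 0.6563, -0.2326,  0.    ])]
pump_can [] []
[270.3004 216.1385]
```

View pics/w4.png

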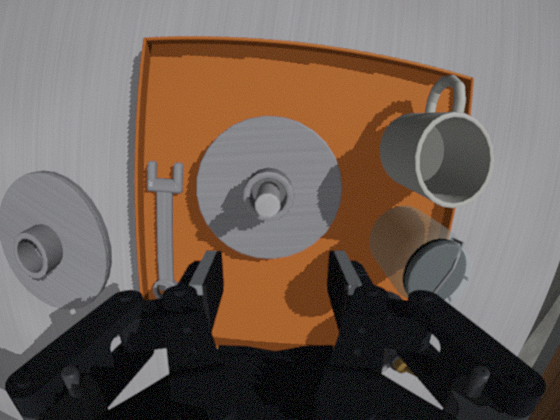

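View pics/s4.png

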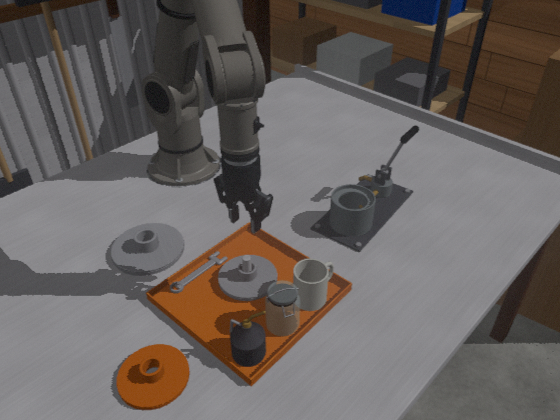

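```bash
python3 - <<'E'
from h import *
np.set_printoptions(precision=4,suppress=True)
r,p,s=tool()
print(atz("wrist",(268,205),.078,s),atz("wrist",(268.5,187),.022,s),proj("wrist",p+[0,0,-.1],s))
im=cv2.imread("pics/w4.png");cv2.imwrite("pics/w4c.png",cv2.resize(im[100:270,190:350],None,fx=3.5,fy=3.5,interpolation=cv2.INTER_CUBIC))
E
```

```text
[ 0.5084 -0.1977  0.078 ] [ 0.5074 -0.1951  0.022 ] [273.9094 220.8044]
```

View pics/w4c.png

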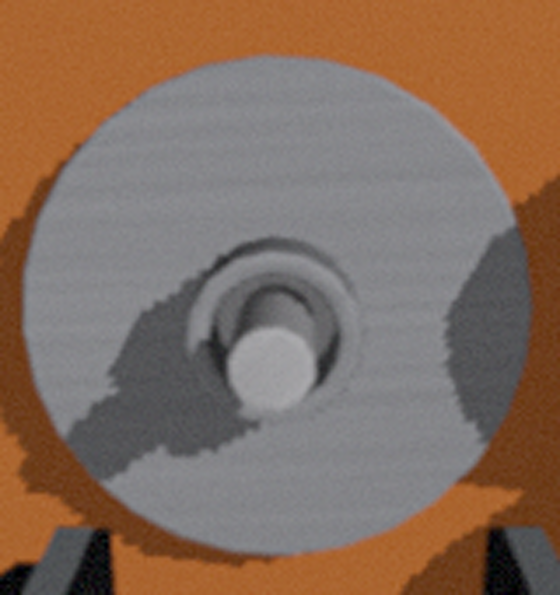

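Emit:
step_arm --plan '[0, 0, 0, -0.006, 0.006, -0.02, 0.05, 0, 0, 0, 0, 0, -0.04, 0.05, 0, 0, 0, 0, 0, -0.035, 0.05, 0, 0, 0, 0, 0, 0, 0.05, 0, 0, 0, 0, 0, 0, 0.05]'

```text
time_s: 12.42
tool_pos: [0.5085, -0.1989, 0.1017]
tool_rot: [1.07, 1.569, -0.37]
ft_force: [1.6, 0.3, -0.1]
gripper_width: 0.0499
```

```bash
python3 - <<'E'
from h import *
np.set_printoptions(precision=4,suppress=True)
r,p,s=tool();print(s['time_s'],p)
im=arm.camera("wrist");cv2.imwrite("pics/w5.png",im[:,:,::-1])
E
```

```text
12.425 [ 0.5085 -0.1989  0.1017]
```

View pics/w5.png

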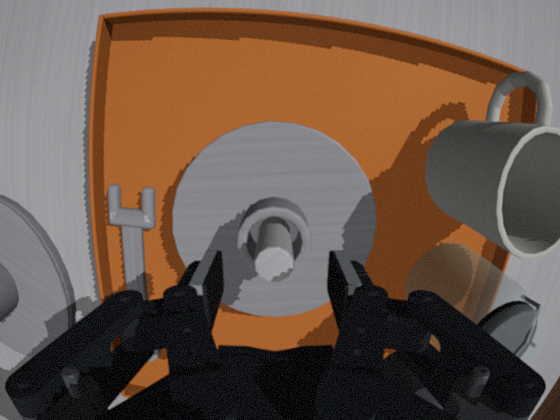

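```bash
python3 - <<'E'
from h import *
r,p,s=tool()
print(atz("wrist",(275,263),.078,s))
E
```

```text
[ 0.50935147 -0.19705721  0.078     ]
```

Emit:
step_arm --plan '[0, 0, 0, 0.0005, 0.0017, -0.015, 0.05, 0, 0, 0, 0, 0, -0.0135, 0.05, 0, 0, 0, 0, 0, 0, 0.05, 0, 0, 0, 0, 0, 0, 0.01, 0, 0, 0, 0, 0, 0, 0.01, 0, 0, 0, 0, 0, 0, 0.01, 0, 0, 0, 0, 0, 0, 0.01]' --newtons 60

```text
time_s: 13.35
tool_pos: [0.5082, -0.1969, 0.0724]
tool_rot: [1.154, 1.57, -0.285]
ft_force: [-1.9, 0.7, 3.3]
gripper_width: 0.0183
```

```bash
python3 - <<'E'
from h import *
np.set_printoptions(precision=4,suppress=True)
r,p,s=tool();print(s['time_s'],p,s['ft_force'],s['torque'],s['gripper_width'],turn_to([np.cos(.124),np.sin(.124)]))
im=arm.camera("wrist");cv2.imwrite("pics/w6.png",im[:,:,::-1])
im=arm.camera("scene");cv2.imwrite("pics/s6.png",cv2.resize(im[180:330,180:330,::-1],None,fx=4,fy=4))
E
```

```text
13.35 [ 0.5082 -0.1969  0.0724] [-1.9129  0.7041  3.2752] [-0.0716  0.2329  0.0006] 0.01826981022883339 [array([ 0.01,  0.03, -0.41]), array([ -0.05,   0.02, 179.59])]
```

View pics/w6.png

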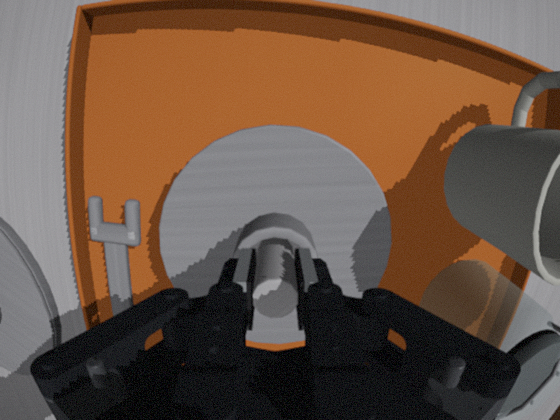

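View pics/s6.png

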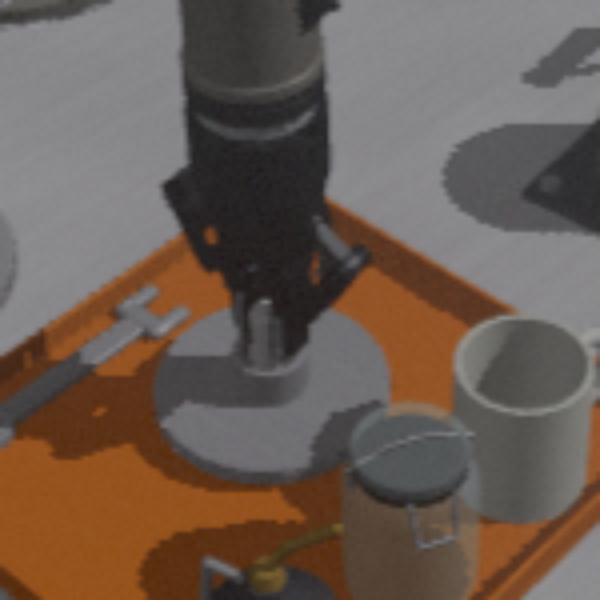

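Emit:
step_arm --plan '[0, 0, 0, 0, 0, 0.005, 0.01, 0, 0, 0, 0, 0, 0.015, 0.01, 0, 0, 0, 0, 0, 0.03, 0.01, 0, 0, 0, 0, 0, 0.035, 0.01, 0, 0, 0, 0, 0, 0.035, 0.01, 0, 0, 0, 0, 0.01, 0.03, 0.01, 0, 0, 0, 0.005, 0.025, 0.01, 0.01, 0, 0, 0, 0.008, 0.03, 0, 0.01, 0, 0, 0, 0.008, 0.035, 0, 0.01, 0, 0, 0, 0.008, 0.035, 0, 0.01, 0, 0, 0, 0.005, 0.03, 0, 0.01, 0, 0, 0, 0.003, 0.02, 0, 0.01, 0, 0, 0, 0.003, 0.01, 0, 0.01, 0, 0, 0, 0, 0, 0, 0.01, 0, 0, 0, 0, 0, 0, 0.01]'

```text
time_s: 15.32
tool_pos: [0.5478, -0.0032, 0.2321]
tool_rot: [-0.23, 1.57, -1.671]
ft_force: [-1.1, -0.4, -5.8]
gripper_width: 0.0184
```

```bash
python3 - <<'E'
from h import *
np.set_printoptions(precision=4,suppress=True)
r,p,s=tool();print(s['time_s'],p,s['ft_force'],s['torque'],s['gripper_width'],s['joints'],turn_to([np.cos(.124),np.sin(.124)]))
im=arm.camera("wrist");cv2.imwrite("pics/w7.png",im[:,:,::-1])
m=marks("wrist","tin_mouth");print(m,[atz("wrist",q[0],.091,s) for q in m])
E
```

```text
15.325 [ 0.5478 -0.0032  0.2321] [-1.1029 -0.4036 -5.8112] [-0.0386  0.0121 -0.0189] 0.018390042958691268 [-0.5113  0.2627  0.526   1.8199 -0.1459  1.0976  0.1961] [array([ 0.05, -0.01, -0.32]), array([  0.01,   0.08, 179.68])]
[(array([304.92 ,  41.412]), 0.6)] [array([0.5546, 0.1348, 0.091 ])]
```

View pics/w7.png

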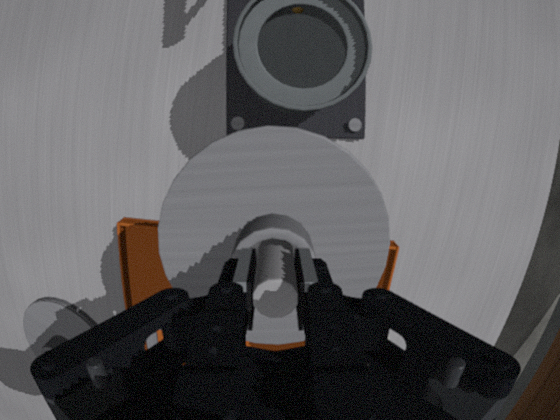

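```bash
python3 - <<'E'
import cv2
im=cv2.imread("pics/w7.png");cv2.imwrite("pics/w7c.png",cv2.resize(im[0:150,215:385],None,fx=4,fy=4,interpolation=cv2.INTER_CUBIC))
E
```

View pics/w7c.png

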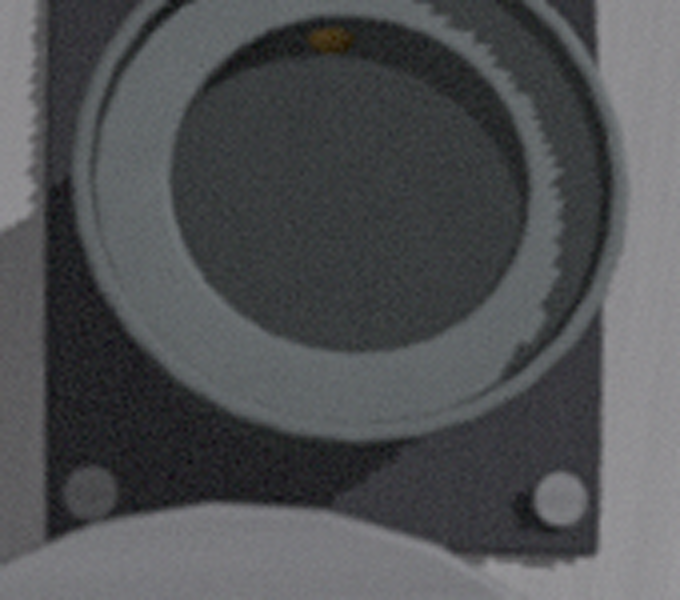

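```bash
python3 - <<'E'
from h import *
from scipy.optimize import least_squares
np.set_printoptions(precision=4,suppress=True)
r,p,s=tool()
rim=[(73,180),(85,255),(150,350),(240,415),(350,441),(450,425),(550,365),(605,290),(628,190),(610,100)]
led=[(170,185),(205,280),(270,332),(360,353),(450,328),(505,270),(528,200),(370,17)]
def fit(pts,z,rad):
    P=np.array([atz("wrist",(215+x/4,y/4),z,s)[:2] for x,y in pts])
    f=lambda q:np.hypot(*(P-q[:2]).T)-q[2]
    a=least_squares(f,[.553,.133,rad]); b=least_squares(lambda q:f([*q,rad]),[.553,.133])
    print(a.x,b.x,np.sqrt(np.mean(b.fun**2)))
fit(rim,.091,.057);fit(led,.081,.0375)
# lid as held: disc edge, stem
print(atz("wrist",(275,298),p[2]+.005,s))
E
```

```text
[0.5537 0.1345 0.0564] [0.5535 0.1352] 0.00047715866077056217
[0.5539 0.1345 0.0376] [0.5539 0.1344] 0.00018825588705291207
[ 0.5486 -0.0038  0.2371]
```

Emit:
step_arm --plan '[0, 0, -0.3, 0.0005, 0.014, 0, 0.01, 0, 0, 0, 0.001, 0.025, 0, 0.01, 0, 0, 0, 0.001, 0.03, 0, 0.01, 0, 0, 0, 0.001, 0.03, 0, 0.01, 0, 0, 0, 0.001, 0.025, 0, 0.01, 0, 0, 0, 0.001, 0.014, 0, 0.01, 0, 0, 0, 0, 0, -0.01, 0.01, 0, 0, 0, 0, 0, -0.02, 0.01, 0, 0, 0, 0, 0, -0.02, 0.01, 0, 0, 0, 0, 0, -0.012, 0.01, 0, 0, 0, 0, 0, 0, 0.01, 0, 0, 0, 0, 0, 0, 0.01]'

```text
time_s: 16.92
tool_pos: [0.5543, 0.136, 0.1707]
tool_rot: [1.579, 1.569, 0.134]
ft_force: [0.6, -0.4, -4.4]
gripper_width: 0.018
```

```bash
python3 - <<'E'
from h import *
np.set_printoptions(precision=4,suppress=True)
r,p,s=tool();print(s['time_s'],p,s['ft_force'],s['torque'],s['gripper_width'],turn_to([np.cos(.124),np.sin(.124)]))
im=arm.camera("wrist");cv2.imwrite("pics/w8.png",im[:,:,::-1])
im=arm.camera("scene");cv2.imwrite("pics/s8.png",cv2.resize(im[100:260,290:440,::-1],None,fx=3.7,fy=3.7))
E
```

```text
16.925 [0.5543 0.136  0.1707] [ 0.5876 -0.4381 -4.4306] [ 0.0067 -0.032  -0.0166] 0.01799451037497674 [array([-0.01,  0.08, -0.09]), array([ -0.13,  -0.02, 179.91])]
```

View pics/w8.png

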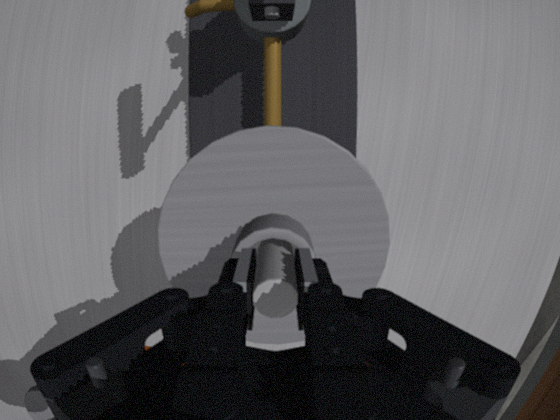

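View pics/s8.png

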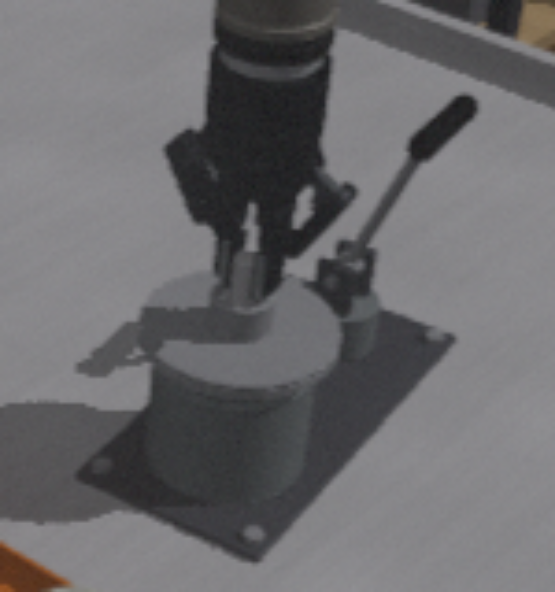

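Emit:
step_arm --plan '[0, 0, 0, 0, -0.0013, -0.005, 0.01, 0, 0, 0, 0, 0, -0.005, 0.01, 0, 0, 0, 0, 0, -0.005, 0.01, 0, 0, 0, 0, 0, -0.003, 0.01, 0, 0, 0, 0, 0, -0.002, 0.01, 0, 0, 0, 0, 0, -0.001, 0.01, 0, 0, 0, 0, 0, 0, 0.01]'

```text
time_s: 17.9
tool_pos: [0.5536, 0.135, 0.1495]
tool_rot: [2.923, 1.571, 1.478]
ft_force: [-1.7, -0.1, 0.6]
gripper_width: 0.018
```

Emit:
step_arm --plan '[0, 0, 0, 0, 0, -0.0015, 0.01, 0, 0, 0, 0, 0, 0, 0.01, 0, 0, 0, 0, 0, 0, 0.01]'

```text
time_s: 18.27
tool_pos: [0.5537, 0.135, 0.1494]
tool_rot: [-3.137, 1.57, 1.701]
ft_force: [-6.6, 0.1, 9.2]
gripper_width: 0.0183
```

```bash
python3 - <<'E'
from h import *
np.set_printoptions(precision=4,suppress=True)
r,p,s=tool();print(s['time_s'],p,s['ft_force'],s['torque'],s['gripper_width'])
im=arm.camera("scene");cv2.imwrite("pics/s9.png",cv2.resize(im[100:260,290:440,::-1],None,fx=3.7,fy=3.7))
E
```

```text
18.275 [0.5537 0.135  0.1494] [-6.5728  0.0576  9.1942] [-0.2819  1.2542 -0.07  ] 0.018332798689221528
```

View pics/s9.png

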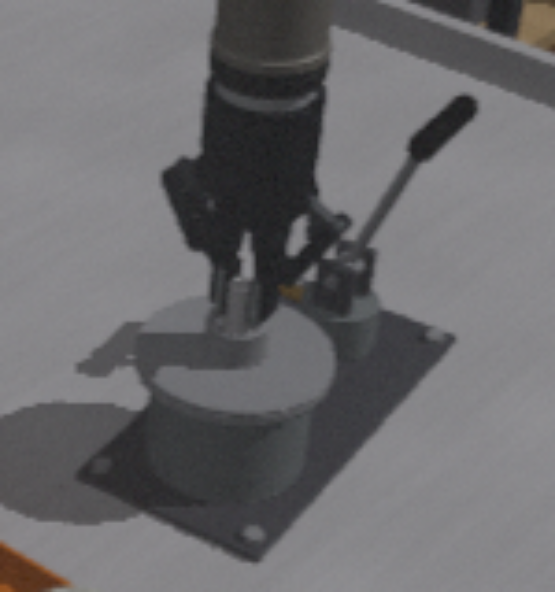

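Emit:
step_arm --plan '[0, 0, 0, 0, 0, 0.001, 0.03, 0, 0, 0, 0, 0, 0, 0.065, 0, 0, 0, 0, 0, 0, 0.065, 0, 0, 0, 0, 0, 0.005, 0.065, 0, 0, 0, 0, 0, 0.02, 0.065, 0, 0, 0, 0, 0, 0, 0.065, 0, 0, 0, 0, 0, 0, 0.065]'

```text
time_s: 19.2
tool_pos: [0.5534, 0.135, 0.1732]
tool_rot: [-1.501, 1.571, -2.946]
ft_force: [0.1, 0.0, -0.1]
gripper_width: 0.0653
```

```bash
python3 - <<'E'
from h import *
np.set_printoptions(precision=4,suppress=True)
r,p,s=tool();print(s['time_s'],p,s['ft_force'],s['torque'],s['gripper_width'],turn_to([np.cos(.124),np.sin(.124)]))
im=arm.camera("wrist");cv2.imwrite("pics/w10.png",im[:,:,::-1])
im=arm.camera("scene");cv2.imwrite("pics/s10.png",cv2.resize(im[100:260,290:440,::-1],None,fx=3.7,fy=3.7))
print(proj("wrist",[.554,.1347,.155],s))
E
```

```text
19.2 [0.5534 0.135  0.1732] [ 0.0728  0.0209 -0.1451] [-0.0068 -0.0157 -0.0242] 0.06529851326267615 [array([ 0.  , -0.01, -0.13]), array([  0.02,   0.  , 179.87])]
[274.7532 272.5678]
```

View pics/w10.png

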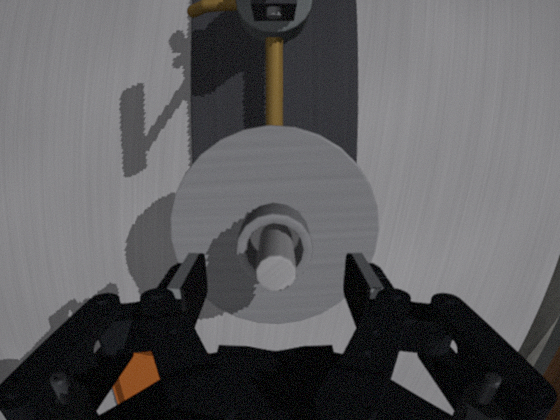

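View pics/s10.png

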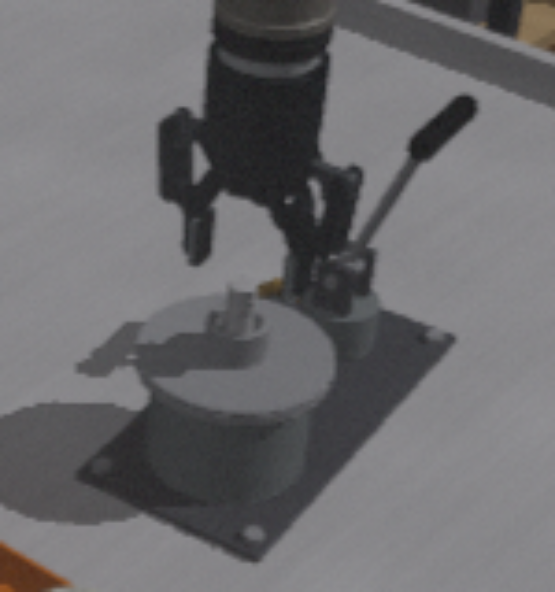

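Emit:
step_arm --plan '[0, 0, 0, 0, 0, -0.02, 0.065, 0, 0, 0, 0, 0, -0.02, 0.065, 0, 0, 0, 0, 0, -0.0095, 0.065, 0, 0, 0, 0, 0, 0, 0.065, 0, 0, 0, 0, 0, 0, 0.035, 0, 0, 0, 0, 0, 0, 0.035, 0, 0, 0, 0, 0, 0, 0.035, 0, 0, 0, 0, 0, 0, 0.035]' --newtons 60

```text
time_s: 20.3
tool_pos: [0.5542, 0.1351, 0.1252]
tool_rot: [1.907, 1.569, 0.463]
ft_force: [-1.3, 0.3, 5.4]
gripper_width: 0.0421
```

```bash
python3 - <<'E'
from h import *
np.set_printoptions(precision=4,suppress=True)
r,p,s=tool();print(s['time_s'],p,s['ft_force'],s['torque'],s['gripper_width'],turn_to([np.cos(.124),np.sin(.124)]))
im=arm.camera("wrist");cv2.imwrite("pics/w11.png",im[:,:,::-1])
im=arm.camera("scene");cv2.imwrite("pics/s11.png",cv2.resize(im[100:260,290:440,::-1],None,fx=3.7,fy=3.7))
E
```

```text
20.3 [0.5542 0.1351 0.1252] [-1.3005  0.3022  5.3697] [-0.0841  0.3658 -0.0516] 0.04206646246417116 [array([-0.04,  0.08, -0.12]), array([ -0.13,  -0.06, 179.88])]
```

View pics/w11.png

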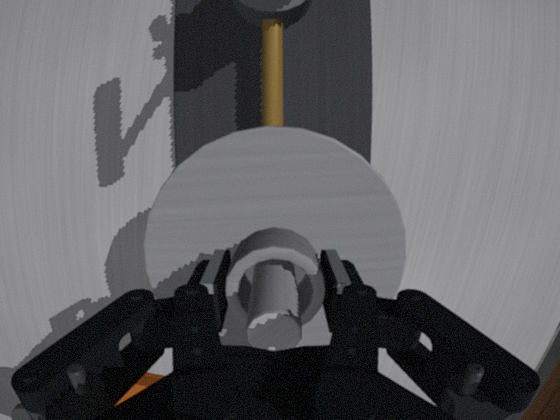

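View pics/s11.png

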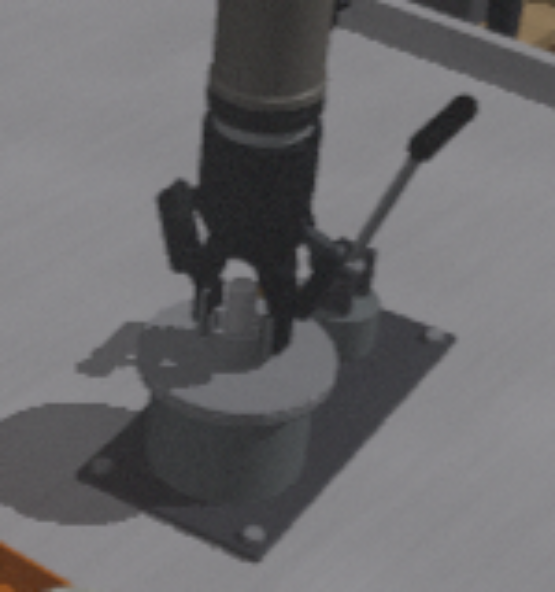

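Emit:
step_arm --plan '[0, 0, 0, 0, 0, 0.004, 0.035, 0, 0, 0, 0, 0, 0.01, 0.035, 0, 0, 0, 0, 0, 0.01, 0.035, 0, 0, 0, 0, 0, 0.01, 0.035, 0, 0, 0, 0, 0, 0.015, 0.035, 0, 0, 0, 0, 0, 0.02, 0.035, 0, 0, 0, 0, 0, 0.02, 0.035, 0, 0, 0, 0, 0, 0.02, 0.035, 0, 0, 0, 0, 0, 0.015, 0.035, 0, 0, 0, 0, 0, 0.006, 0.035, 0, 0, 0, 0, 0, 0, 0.035, 0, 0, 0, 0, 0, 0, 0.035]'

```text
time_s: 21.9
tool_pos: [0.5531, 0.1349, 0.2532]
tool_rot: [-1.311, 1.569, -2.756]
ft_force: [0.3, -0.7, -2.5]
gripper_width: 0.0424
```

```bash
python3 - <<'E'
from h import *
np.set_printoptions(precision=4,suppress=True)
r,p,s=tool();print(s['time_s'],p,s['ft_force'],s['torque'],s['gripper_width'],turn_to([np.cos(.124),np.sin(.124)]))
im=arm.camera("wrist");cv2.imwrite("pics/w12.png",im[:,:,::-1])
im=arm.camera("scene");cv2.imwrite("pics/s12.png",cv2.resize(im[60:260,270:440,::-1],None,fx=3,fy=3))
print([proj("scene",X) for X in ([.554,.1347,.155],[.554,.1347,.081])])
E
```

```text
21.9 [0.5531 0.1349 0.2532] [ 0.3079 -0.6651 -2.4924] [-0.0095  0.0383 -0.0074] 0.04235599678496343 [array([ 0.03, -0.08, -0.13]), array([  0.13,   0.05, 179.87])]
[array([355.2318, 175.8996]), array([352.7014, 199.5857])]
```

View pics/w12.png

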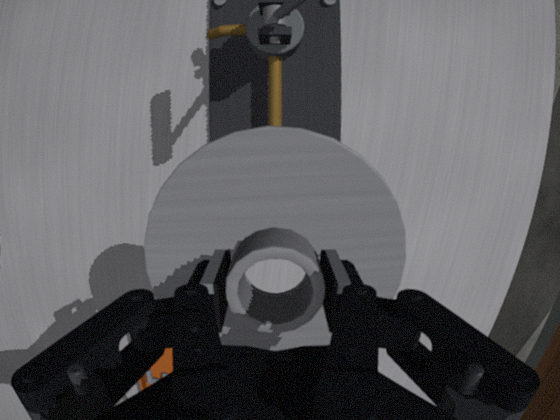

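View pics/s12.png

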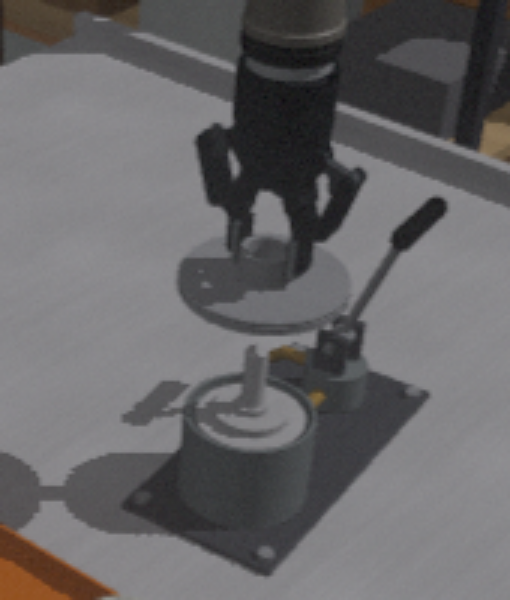

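```bash
python3 - <<'E'
from workcell import arm
print(arm.finish_job())
E
```

```text
the job is handed in; nothing more can be done
None
```

The job is done and handed in at about 22 s of the 72 s allowed. The interface gave no verdict.

- **Lever:** I gripped the handle and pulled it to the end stop. The tool's travel puts it at about 0.85 rad, and the force rose when I pushed a little further. I eased it back at about 0.4 rad/s on average until it pressed on the home stop, then let go. Later pictures show it at home.
- **Lid pair:** I lifted it by the stem, with about 5 N on the wrist, and lowered it into the tin. Contact came with the tool at 0.1495 m, and it held at 0.1494 m, the seated height I had worked out, under a 9 N push. Then I released the stem.
- **Dust cover:** I took it by the collar (opening 42 mm) and lifted it 128 mm. The wrist force was then about 2.5 N, which fits the cover alone.
- **Last picture:** the cover is held level, its lower edge about 60 mm above the stem's top. The inner lid lies flat in the tin, and the stem's top is within 1 pixel of where it should be when seated.
- **Other things in the tray:** I did not touch them, but I took no final picture of the whole tray.

The scene camera put points 3 to 7 mm further out in x than the top camera. For the grasps and the placing I relied on the wrist camera instead. Its fit of the tin matched the given radii to within 1 mm.

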